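# Slide the tube sled up onto the shaker deck

## Task

Line the tube sled up with the metal deck and slide it, nose first, up over the small step from the grey board onto the deck, letting it ride on both surfaces rather than lifting or carrying it. Keep sliding gently between the rails until it is pressed against the sprung end pad, without ramming the pad to the end of its travel, and leave it resting flat and straight against the pad with the bottle still standing on it. Leave the other labware alone.

Things in the scene. Friction and masses are not known exactly. Their poses are not given: they have to be found in the camera images.
- carrier: Tube sled, the loose white plastic tray to be moved: 150 long (x) x 100 wide (y), 0.36 to 0.6 kg. Origin: centre of its underside, which lies on the board; +x points to its nose, z up. Low side rims; bottle in front of the handle. At its rear a fixed yellow rack with three capped tubes at x=-48, 66 high.
- handle (a point): Middle of the sled's carrying handle: round steel bar 12 thick and 98 long along the sled's y, axis 100 above the underside, at sled x=+10, on two posts at y=+-43. Beneath the bar nothing stands higher than 72. The sled can be pinched here to turn and slide it on the board.
- rear (a point): Middle of the flat outer face of the sled's upright rear wall, at sled x=-75, 18 above the underside. The wall is 100 wide, 36 high and 4 thick. A level push here with nothing holding the sled down (about 3 to 12 N) makes it climb the step by itself.
- nose (a point): Middle of the sled's front wall, at sled x=+75, z=20: the wall is 10 to 30 high and meets the pad. The underside is flat from x=-75 to +53, then slants up to 10 high at x=+75, so the nose rides up the step if the sled is free to rise and pitch; held at fixed height it jams on the step.
- bottle: Loose amber bottle standing on the sled, 40 diameter, 70 high, 90 g, origin at centre of its underside; it stands in front of the handle at about sled x=+38, y within +-12, on the sled floor (5 mm above the sled's underside).
- board: Fixed grey board on which the sled starts: 238 x 190, origin at the centre of its top face, top 20 above the bench; x is the slide direction, towards the deck. No rails.
- deck: Fixed aluminium deck, 280 long (x), 160 wide, top 25 above the bench: 5 higher than the board, behind a 2 mm gap. Origin: on its top face at the middle of the step edge; +x is the slide direction. Two steel rails 12 high, inner faces at y=+-57 from x=40 to 210, flared to y=+-67 at x=10: 7 mm free on either side of the sled. Jamming the sled on it with over 30 N is a fault.
- mouth (a point): Point on the deck's top face, on its middle line, 40 past the step edge, where the straight part of the rails begins. Axes as the deck's.
- buffer: Fixed grey bracket 30 x 70 x 40 at the deck's end, origin under its foot at deck x=258. A rubber pad stands out from it, its face anywhere from deck x=160 to 210: NOT reported, find it by touch. The pad gives from 0.6 N, 1.2 N more per mm, over 6 mm, then is rigid; damage above 15 N. Friction keeps the sled, when let go, against the pad.
- beaker: Bystander: small glass beaker, 52 diameter, 65 high, origin under its centre; on the black tray beside the board.
- tube_block: Bystander: green block 50 x 50 x 30 with a small tube, origin under its centre; on the black tray beside the deck.
- tube_rack: Bystander: yellow tube rack 110 x 50, 78 high with its capped tubes, origin under its centre; on the black tray beside the deck's end.

How it is judged (in metres and radians):
On the way:
1. the sled rides over the step, bearing on the board and on the deck at the same time (contact force between carrier and board above 0.2 N and contact force between carrier and deck above 0.2 N and x of carrier in the frame of deck above -0.06 m), for 0.2 s.
At the end, for the whole second after the job is handed in: The sled lies wholly and flat on the deck (tilt below 0.03 rad), nose first and straight between the rails (within 0.1 rad), off the board, touching the pad with more than 0.3 N, at rest, with the bottle upright on its floor (contact force between carrier and buffer above 0.3 N and contact force between carrier and board below 0.05 N and contact force between carrier and deck above 1 N and x of carrier in the frame of deck above 0.076 m and angle between carrier's own z axis and vertical below 0.03 rad and angle between the x axis of carrier and the x axis of deck, either way round below 0.1 rad and linear speed of each of carrier, bottle below 0.01 m/s and angle between bottle's own z axis and vertical below 0.1 rad and z of bottle in the frame of carrier below 0.012 m and x of nose in the frame of deck above 0.15 m and y of carrier in the frame of deck between -0.012 and 0.012 m).
It fails at once if the sled presses the end pad or its bracket with more than 15 N (contact force between carrier and buffer above 15 N).
It fails at once if the sled is jammed against the step, deck or rails with more than 30 N (contact force between carrier and deck above 30 N).
It fails at once if the sled is lifted more than 15 mm above the deck's height (z of carrier in the frame of deck above 0.015 m).
It fails at once if the sled tips by more than 0.2 rad or the bottle by more than 0.35 rad (angle between carrier's own z axis and vertical above 0.2 rad or angle between bottle's own z axis and vertical above 0.35 rad).
It fails at once if a bystander is shifted by more than 20 mm (distance of any of beaker, tube_block, tube_rack from where it was at the start of the episode above 0.02 m).
It also fails if it takes over 64 s, if anything falls off the work surface, if the arm or the gripper's body presses on something with over 40 N, if the wrist force passes 120 N, or if a joint passes its speed limit or range.

## Robot

A 6-joint arm with a two-finger parallel gripper is mounted at the origin on the work surface. World frame = base frame: x ahead of the robot, y to its left, z up, the work surface at z = 0. Lengths are in mm, angles in degrees, forces in N, time in s.
With the tool pointing down it reaches from about 275 to 1000 mm from the base axis. Payload 8.4 kg.
Tool frame: the origin (TCP) lies at the very end of the fingers, on their centre line; the grasp point (between the pads) lies 19 mm behind it (arm.tcp_to_grasp is the distance from the TCP to the grasp point, in mm); z points along the fingers, y is the line along which they close (so a half turn about z gives the same grasp; the last joint's range is limited). The gripper opens to 85 mm and grips with 20 to 120 N. Pads are 22 mm wide; open, the fingers measure 114 mm over their backs; the gripper's body (76 mm by 85 mm) begins 54 mm behind the grasp point. The pads swing forward as they close: fully open they stand 13 mm farther back than shut.
Start: joints at [63.346, 20.225, 93.587, -0, 66.188, -0.138], TCP at [279.034, 559.257, 231.281] pointing down, gripper open.
Joint ranges: [-150.9, 150.9], [-52.94, 120.26], [3.33, 152.33], [-74.26, 254.26], [0, 154.13], [-172.89, 172.89]. Speed limits (degrees/s): [127.2, 127.2, 159.86, 180, 180, 180].

## Interface

Orientations are given as a 3x3 rotation matrix whose columns are the frame's x, y, z axes.
In Python, from cell import telemetry, optics, arm, nets gives the robot as it stands. The module is installed in compiled form; this text tells all that it offers.
- The arm moves only by the shell command python3 -m creep 'ROWS' [FORCE]. ROWS is JSON, one flat list of numbers, 5 for each row, row after row: the shift along the world's x, y, z in m, then the turn about the world's z in rad, then the opening in per cent of the stroke, from 0 (shut) to 100 (fully open). A call has 1 to 20 rows; each row shifts and turns the commanded pose from where the row before left it; what a row does not reach is not made up. A row lasts 1/8 s, in which the tool goes at most 62.5 mm and 10.7 degrees, less where a joint would pass 70% of its speed; a pose out of reach is approached as far as the arm can. A call is refused whole if a number of a shift passes 0.0625 or a number of a turn 0.188, either way. A call with a gripper value outside its range is refused whole. The fingers move at their own pace and stop on an object; FORCE is the grip in N (left out, the last holds). Time passes only in rows, so rows that do not move let the fingers close. It gives the time, the measured TCP pose, the force, the opening and the grip force at its end, in the units of the state.
- telemetry.get_state(): the state, without advancing time (a new reading comes with each control period).
- optics.get_image(name): name is "side" or "top" or "wrist"; returns a dict with "color" (420x560x3 uint8, red, green, blue), "fx", "fy", "cx", "cy" (pixels), "cam_to_world" (4x4, takes a point from camera to world coordinates). Camera axes: x right, y up, looking along -z (the intrinsics and any distortion apply to the point x, -y, -z); pixel columns grow to the right and rows downward; lengths in mm; the calibration is good to about 2 mm. A picture is of the moment at which its call begins. There is no depth.
- arm.sign_off(): hands the job in; it is judged then, once.
Trained networks look in a picture, given as the dict that the camera call returned (one of the last four; its "shot" number tells which), for a name from the list of things; names that differ only in an ending like _2 or _b are one class to them, and where a whole thing is asked for, a point or a joint stands for the part that bears it (a point fixed in the world has none). Each returns a list of dicts, best first, with "score" (0 to 1); they miss things now and then, are a little off and sometimes report something else, mostly with a low value. They report only what shows in the picture. A call takes as long as a camera call.
- nets.recognise(picture, target): "position" ([x, y, z] in mm, in world coordinates, good to about 4 mm: the middle of the surface that is visible of it).
The state is a dict: "time": time; "q": joint angles; "joint_vel": joint speeds; "effort": joint torques, N m; "ee_pos": TCP position; "eef_rot": TCP orientation; "ft_force": force on the tool from outside, world axes, zero at the start; "ft_torque": the same for the moment, N m; "grip_width": finger opening in mm; "grip_force": force on a finger pad.
Only numpy, scipy, OpenCV 4.12 (cv2) and the standard library are available. Lean on these libraries where they do the work, as an engineer would, in place of code of your own. Each camera call takes 0.05 s, during which the arm holds its last target. There are 200 camera calls.

## Working session

There is one attempt and no reset: what is moved stays moved. The work goes in short steps, Python scripts to look and compute and a shell command to move; the robot and the scene stay as the last step left them, time stands still between calls to the robot, and variables do not carry over. Pictures are saved under pics/ and viewed, at most 10 in all, crops included, and the job is handed in when it is done.

```bash
mkdir -p pics
python3 - <<'E'
from cell import telemetry, optics, arm, nets
import cv2,numpy as np
s=telemetry.get_state();print(s['time'],s['ee_pos'],np.round(s['eef_rot'],3).tolist(),s['ft_force'],s['grip_width'])
ims=[]
for n in("side","top"):
    p=optics.get_image(n);cv2.imwrite(f'pics/{n}0.png',p['color'][:,:,::-1])
    print(n,p['fx'],p['fy'],p['cx'],p['cy'],np.round(p['cam_to_world'],3).tolist(),[k for k in p])
    for t in("carrier","handle","rear","nose","bottle","board","deck","mouth","buffer","beaker","tube_block","tube_rack"):
        print(t,[(np.round(d['position'],0).tolist(),round(d['score'],2)) for d in nets.recognise(p,t)[:2]])
E
```

```text
0.0 [278.82212378 558.83007346 230.53675006] [[-0.895, 0.446, -0.001], [0.446, 0.895, -0.001], [-0.0, -0.001, -1.0]] [-0.02668154 -0.10907049  0.08553512] 85.4302678770494
side 429.5337897527528 429.5337897527528 281.62963299450047 203.75495924336317 [[0.724, 0.45, -0.522, 124.808], [-0.69, 0.485, -0.538, -486.291], [0.011, 0.75, 0.662, 735.827], [0.0, 0.0, 0.0, 1.0]] ['color', 'fx', 'fy', 'cx', 'cy', 'cam_to_world', 'shot']
carrier [([607.0, -141.0, 29.0], 0.95)]
handle [([608.0, -140.0, 35.0], 0.88)]
rear [([604.0, -146.0, 33.0], 0.79)]
nose [([609.0, -143.0, 36.0], 0.76)]
bottle [([714.0, 67.0, 36.0], 0.73), ([613.0, -100.0, 67.0], 0.52)]
board [([564.0, -104.0, 20.0], 0.67)]
deck [([529.0, 109.0, 28.0], 0.64)]
mouth [([531.0, 108.0, 26.0], 0.87)]
buffer [([501.0, 232.0, 58.0], 0.96)]
beaker [([770.0, -103.0, 52.0], 0.67)]
tube_block [([712.0, 71.0, 42.0], 0.95)]
tube_rack [([658.0, 218.0, 51.0], 0.72), ([773.0, -101.0, 53.0], 0.23)]
top 502.4964503353103 502.4964503353103 287.13338581004405 203.0147284284212 [[-0.011, 0.998, -0.067, 582.991], [-1.0, -0.012, -0.009, 51.806], [-0.01, 0.067, 0.998, 1137.848], [0.0, 0.0, 0.0, 1.0]] ['color', 'fx', 'fy', 'cx', 'cy', 'cam_to_world', 'shot']
carrier [([615.0, -143.0, 35.0], 0.61)]
handle [([616.0, -141.0, 35.0], 0.63)]
rear [([619.0, -136.0, 35.0], 0.71)]
nose [([617.0, -140.0, 33.0], 0.58), ([543.0, 124.0, 26.0], 0.17)]
bottle [([623.0, -94.0, 73.0], 0.57)]
board [([597.0, -76.0, 22.0], 0.66), ([619.0, -141.0, 32.0], 0.39)]
deck [([543.0, 124.0, 26.0], 0.79)]
mouth [([542.0, 124.0, 27.0], 0.65), ([724.0, 81.0, 41.0], 0.56)]
buffer [([507.0, 238.0, 63.0], 0.66)]
beaker [([792.0, -102.0, 38.0], 0.95)]
tube_block [([725.0, 80.0, 37.0], 0.89)]
tube_rack [([667.0, 228.0, 58.0], 0.67)]
```

View pics/top0.png

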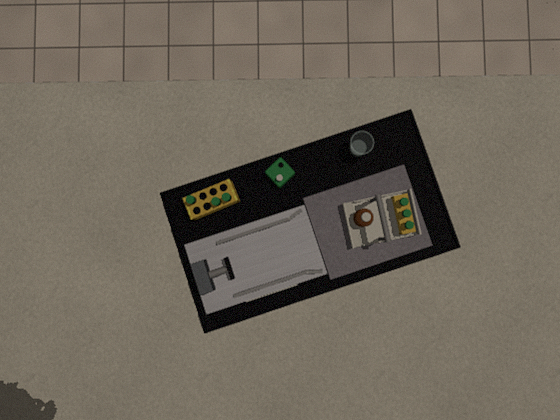

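View pics/side0.png

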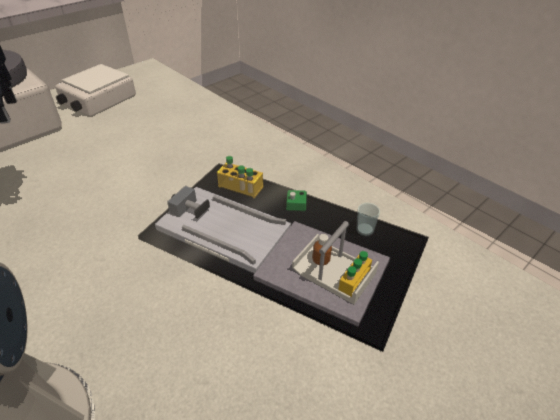

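```bash
cat > h.py <<'E'
import numpy as np
def ray(p,u,v,z):
    T=np.array(p['cam_to_world']);d=T[:3,:3]@np.array([(u-p['cx'])/p['fx'],-(v-p['cy'])/p['fy'],-1.]);o=T[:3,3]
    return o+d*(z-o[2])/d[2]
def proj(p,P):
    T=np.array(p['cam_to_world']);c=(np.atleast_2d(P)-T[:3,3])@T[:3,:3]
    return np.c_[p['cx']+p['fx']*c[:,0]/-c[:,2],p['cy']-p['fy']*c[:,1]/-c[:,2]]
E
python3 - <<'E'
import cv2
a=cv2.imread('pics/top0.png')[155:325,170:445]
b=cv2.resize(a,None,fx=2.9,fy=2.9,interpolation=cv2.INTER_CUBIC)
b=cv2.convertScaleAbs(b,alpha=1.6,beta=10)
cv2.imwrite('pics/top0z.png',b)
E
```

```text
(no output)
```

View pics/top0z.png

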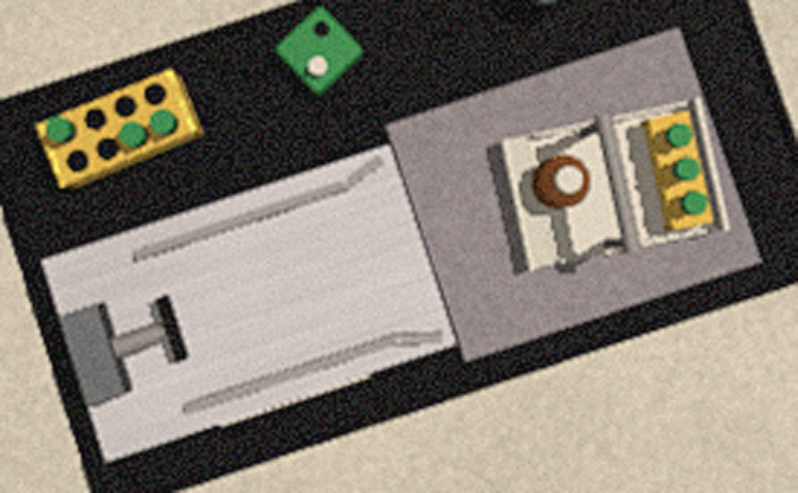

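```bash
cat > fit.py <<'E'
from cell import optics
import numpy as np
from scipy.optimize import least_squares
from h import *
p=optics.get_image("top")
px=lambda a:np.array(a)/2.9+[170,155]
def fit(obj,pix,x0):
    obj=np.array(obj,float);pix=px(pix)
    def P(x):
        c,s=np.cos(x[2]),np.sin(x[2]);return np.c_[x[0]+c*obj[:,0]-s*obj[:,1],x[1]+s*obj[:,0]+c*obj[:,1],obj[:,2]]
    r=least_squares(lambda x:(proj(p,P(x))-pix).ravel(),x0,x_scale=[100,100,1])
    print(np.round(r.x[:2],1),'yaw',round(np.degrees(r.x[2]),2),'res',np.round(r.fun,1).tolist());return r.x
# deck x is left in picture, y is down(towards -x world) 
D=fit([(-2,-95,20),(-240,-95,20),(-240,95,20),(-2,95,20),(280,-80,25),(280,80,25),(0,-80,25),(0,80,25)],
 [(388,124),(681,28),(760,262),(463,361),(42,260),(105,461),(390,146),(455,345)],[560,40,1.8])
S=fit([(10,-49,126-6),(10,49,120),(-75,-50,56),(-75,50,56),(-48,0,86)],[(601,119),(633,249),(699,97),(728,228),(686,170)],[610,-140,1.8])
b=ray(p,*px([570,180]),94.)
def inn(F,q):
    c,s=np.cos(F[2]),np.sin(F[2]);d=np.array(q)[:2]-F[:2];return np.round([c*d[0]+s*d[1],-s*d[0]+c*d[1]],1)
print('bottle',b,inn(S,b),'sled in deck',inn(D,S),np.degrees(S[2]-D[2]))
c,s=np.cos(S[2]),np.sin(S[2]);print('handle',S[:2]+10*np.array([c,s]))
E
python3 fit.py
```

```text
[ 5.77e+02 -3.00e-01] yaw 107.62 res [-0.7, 0.4, -0.7, 0.2, 0.4, 0.5, 0.6, 0.3, -0.2, -0.3, -0.0, -0.1, -0.0, -0.7, 0.5, -0.3]
[ 619.5 -141.2] yaw 101.64 res [-0.0, -1.2, -0.1, 1.3, -0.4, 0.0, 0.3, 0.3, 0.3, -0.5]
bottle [ 621.65732102 -102.7864957    94.        ] [37.2 -9.8] sled in deck [-147.2    2.2] -5.988445721643398
handle [ 617.51357194 -131.42896678]
```

```bash
python3 -m creep '[0.0211,-0.0431,0,0.0416,100,0.0211,-0.0431,0,0.0416,100,0.0211,-0.0431,0,0.0416,100,0.0211,-0.0431,0,0.0416,100,0.0211,-0.0431,0,0.0416,100,0.0211,-0.0431,0,0.0416,100,0.0211,-0.0431,0,0.0416,100,0.0211,-0.0431,0,0.0416,100,0.0211,-0.0431,0,0.0416,100,0.0211,-0.0431,0,0.0416,100,0.0211,-0.0431,0,0.0416,100,0.0211,-0.0431,0,0.0416,100,0.0211,-0.0431,0,0.0416,100,0.0211,-0.0431,0,0.0416,100,0.0211,-0.0431,0,0.0416,100,0.0211,-0.0431,0,0.0416,100,0,0,0,0,100,0,0,0,0,100]' 20
python3 - <<'E'
from cell import optics,telemetry
import cv2,numpy as np
from h import *
p=optics.get_image('wrist');a=p['color'][:,:,::-1].copy()
s=telemetry.get_state();R=s['eef_rot'];print(s['time'],s['ee_pos'],'tooly',np.degrees(np.arctan2(R[1][1],R[0][1])),s['ft_force'])
t=np.radians(101.64);c,sn=np.cos(t),np.sin(t)
P=lambda x,y,z:[619.5+c*x-sn*y,-141.2+sn*x+c*y,20+z]
for q in proj(p,[P(10,-49,100),P(10,49,100),P(10,0,100),P(-75,-50,36),P(-75,50,36),P(-48,0,66)]):
    cv2.circle(a,tuple(int(v) for v in q),3,(255,0,255),1)
cv2.imwrite('pics/w1.png',a)
E
```

```text
time: 3.6
ee_pos: [616.2, -130.1, 231.0]
eef_rot: [[-0.98, -0.2, -0.001], [-0.2, 0.98, 0.001], [0.001, 0.001, -1.0]]
ft_force: [-0.7, 1.0, -0.4]
grip_width: 85.4
grip_force: 0.0
3.65 [ 616.12715484 -129.58315212  231.09137406] tooly 101.61385129063959 [ 0.13448046  0.08660171 -0.0940663 ]
```

View pics/w1.png

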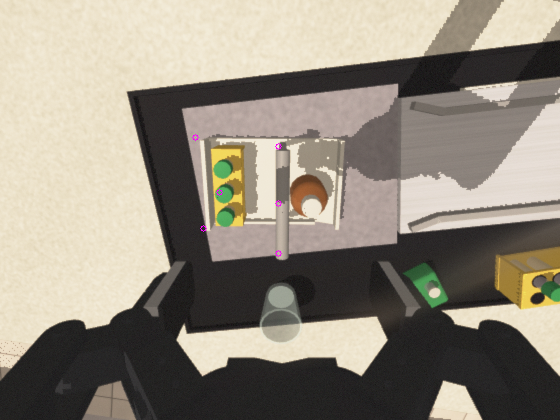

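Run:
```python
from cell import optics
import cv2,numpy as np
from h import *
p=optics.get_image('wrist');a=p['color'][:,:,::-1].copy()
a=cv2.resize(a[75:275,130:410],None,fx=2.85,fy=2.85,interpolation=cv2.INTER_CUBIC)
def dr(F,pts,col):
    t=np.radians(F[2]);c,s=np.cos(t),np.sin(t)
    for q in proj(p,[[F[0]+c*x-s*y,F[1]+s*x+c*y,z] for x,y,z in pts]):
        q=(q-[130,75])*2.85; print(np.round(q)); cv2.circle(a,tuple(int(v) for v in q),4,col,1)
dr((577,-.3,107.62),[(-2,-95,20),(-240,-95,20),(-240,95,20),(-2,95,20),(0,-80,25),(0,80,25)],(0,255,0))
dr((619.5,-141.2,101.64),[(10,-49,120),(10,49,120),(-75,-50,56),(-75,50,56),(75,-50,50),(75,50,50)],(255,0,255))
cv2.imwrite('pics/w2.png',a)
```

```text
[749. 473.]
[221. 524.]
[133.  84.]
[753.  14.]
[758. 445.]
[762.  55.]
[422. 510.]
[420. 202.]
[207. 438.]
[185. 179.]
[586. 432.]
[601. 177.]
```

View pics/w2.png

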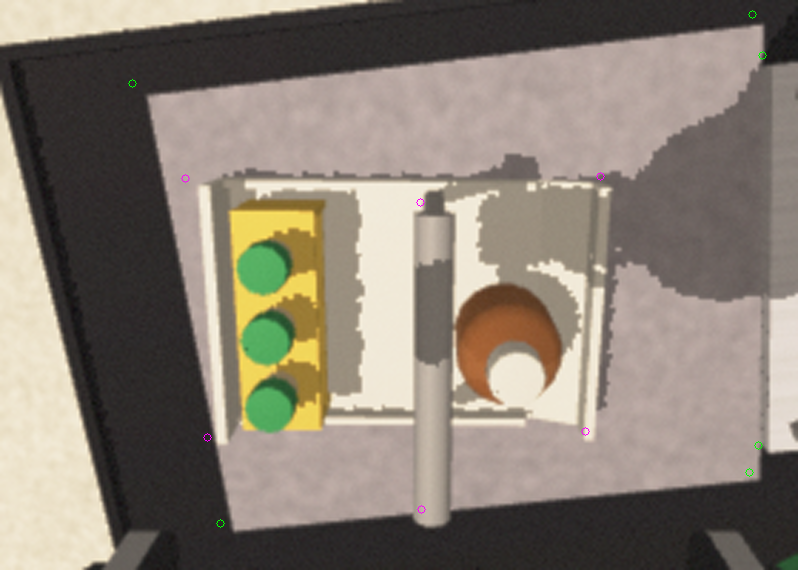

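```bash
python3 -m creep '[0,0,-0.02,0,100,0,0,-0.02,0,100,0,0,-0.02,0,100,0,0,-0.02,0,100,0,0,-0.02,0,100,0,0,-0.015,0,100,0,0,-0.012,0,100,0,0,0,0,60,0,0,0,0,30,0,0,0,0,18,0,0,0,0,0,0,0,0,0,0,0,0,0,0,0,0,0,0,0,0]' 20
```

```text
time: 5.45
ee_pos: [616.9, -130.4, 104.8]
eef_rot: [[-0.98, -0.201, 0.001], [-0.201, 0.98, -0.0], [-0.001, -0.0, -1.0]]
ft_force: [-1.1, 0.6, 5.6]
grip_width: 10.9
grip_force: 19.9
```

```bash
python3 -m creep '[0,0,0.0005,0.0174,0,0,0,0,0.0174,0,0,0,0,0.0174,0,0,0,0,0.0174,0,0,0,0,0.0174,0,0,0,0,0.0175,0,-0.00135,0.00456,0,0,0,-0.00135,0.00456,0,0,0,-0.00135,0.00456,0,0,0,-0.00135,0.00456,0,0,0,-0.00135,0.00456,0,0,0,-0.00135,0.00456,0,0,0,-0.00135,0.00456,0,0,0,-0.00135,0.00456,0,0,0,-0.00135,0.00456,0,0,0,-0.00135,0.00456,0,0,0,-0.00135,0.00456,0,0,0,-0.00135,0.00456,0,0,0,0,0,0,0,0,0,0,0,0]'
python3 - <<'E'
from cell import optics
import cv2,numpy as np
from h import *
p=optics.get_image('top');a=p['color'][:,:,::-1].copy()
cv2.imwrite('pics/t3.png',cv2.convertScaleAbs(cv2.resize(a[155:325,170:445],None,fx=2.9,fy=2.9,interpolation=cv2.INTER_CUBIC),alpha=1.6,beta=10))
E
```

```text
$: bad value
```

```bash
python3 -m creep '[0,0,0.0005,0.0175,0,0,0,0,0.0175,0,0,0,0,0.0175,0,0,0,0,0.0175,0,0,0,0,0.0175,0,0,0,0,0.017,0,-0.002,0.0068,0,0,0,-0.002,0.0068,0,0,0,-0.002,0.0068,0,0,0,-0.002,0.0068,0,0,0,-0.002,0.0068,0,0,0,-0.002,0.0068,0,0,0,-0.002,0.0068,0,0,0,-0.002,0.007,0,0,0,0,0,0,0,0]' 20
python3 - <<'E'
from cell import optics
import cv2,numpy as np
from h import *
p=optics.get_image('top');a=p['color'][:,:,::-1].copy()
cv2.imwrite('pics/t3.png',cv2.convertScaleAbs(cv2.resize(a[155:325,170:445],None,fx=2.9,fy=2.9,interpolation=cv2.INTER_CUBIC),alpha=1.6,beta=10))
E
```

```text
time: 7.38
ee_pos: [600.3, -74.6, 104.8]
eef_rot: [[-0.953, -0.303, -0.0], [-0.303, 0.953, 0.001], [0.0, 0.001, -1.0]]
ft_force: [-1.4, 2.4, 5.3]
grip_width: 11.1
grip_force: 20.2
```

View pics/t3.png

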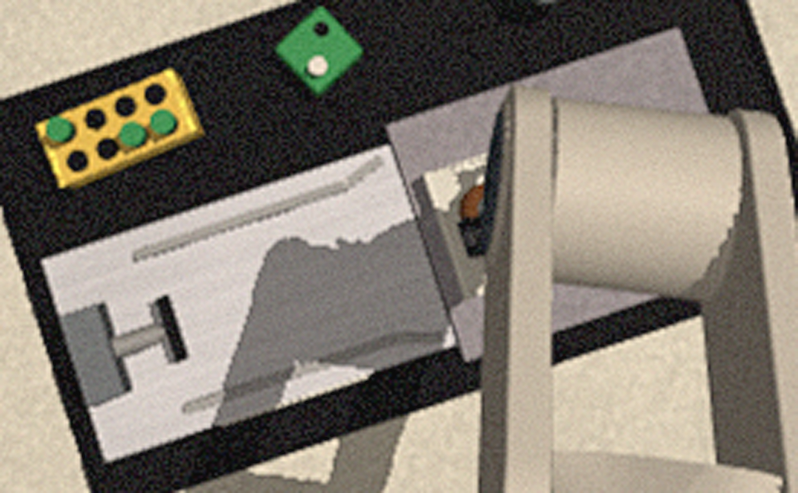

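```bash
python3 -m creep '[0,0,0,0,50,0,0,0,0,50,0,0,0,0,50,0,0,0.015,0,50,0,0,0.02,0,50,0,0,0.025,0,50,0.0025,-0.0077,0,-0.12,50,0.0025,-0.0077,0,-0.12,50,0.0025,-0.0077,0,-0.12,50,0.0025,-0.0077,0,-0.12,50,0.0025,-0.0077,0,-0.12,50,0.0025,-0.0077,0,-0.12,50,0.0025,-0.0077,0,-0.12,50,0.0025,-0.0077,0,-0.12,50,0.0025,-0.0077,0,-0.12,50,0.0025,-0.0077,0,-0.12,50,0.0025,-0.0077,0,-0.12,50,0.0025,-0.0077,0,-0.12,50,0.0025,-0.0077,0,-0.131,50]' 20
python3 - <<'E'
from cell import optics
import cv2,numpy as np
from h import *
p=optics.get_image('top');a=p['color'][:,:,::-1].copy()
b=cv2.convertScaleAbs(cv2.resize(a[155:325,170:445],None,fx=1.45,fy=1.45,interpolation=cv2.INTER_CUBIC),alpha=1.6,beta=10)
w=optics.get_image('wrist');a=w['color'][:,:,::-1].copy()
o=np.zeros((600,800,3),np.uint8);o[:246,:b.shape[1]]=b[:246]
s=optics.get_image('side')['color'][170:330,240:420,::-1];s=cv2.resize(s,(390,347));o[250:597,:390]=s
w=cv2.resize(a,(400,300));o[:300,400:]=w
cv2.imwrite('pics/c4.png',o)
E
```

```text
time: 9.8
ee_pos: [633.4, -176.2, 166.0]
eef_rot: [[-0.298, 0.954, 0.001], [0.954, 0.298, -0.0], [-0.0, 0.001, -1.0]]
ft_force: [-1.0, 0.1, -0.4]
grip_width: 42.6
grip_force: 0.0
```

View pics/c4.png

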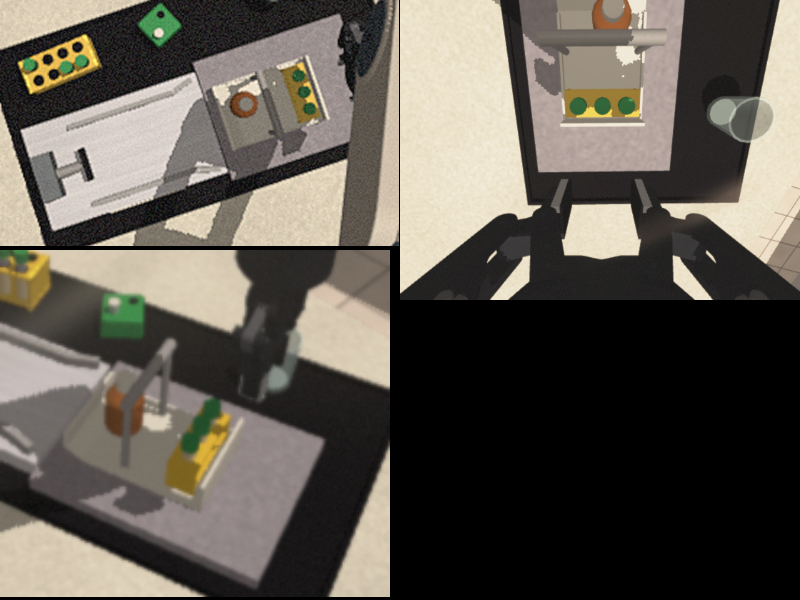

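```bash
python3 -m creep '[0,0,-0.025,0,50,0,0,-0.025,0,50,0,0,-0.025,0,50,0,0,-0.025,0,50,0,0,-0.02,0,50,0,0,-0.015,0,50,0,0,0,0,50,-0.0009,0.0029,0,0,50,-0.0009,0.0029,0,0,50,-0.0006,0.0019,0,0,50,-0.0006,0.0019,0,0,50,-0.0006,0.0019,0,0,50,-0.0006,0.0019,0,0,50,-0.0006,0.0019,0,0,50,-0.0006,0.0019,0,0,50]' 20
```

```text
time: 11.82
ee_pos: [628.0, -158.7, 30.0]
eef_rot: [[-0.302, 0.953, 0.001], [0.953, 0.302, -0.0], [-0.0, 0.0, -1.0]]
ft_force: [0.5, -2.8, 1.5]
grip_width: 42.8
grip_force: 1.4
```

```bash
python3 -m creep '[-0.0006,0.0019,0,0,50,-0.0006,0.0019,0,0,50,-0.0006,0.0019,0,0,50,-0.0006,0.0019,0,0,50,-0.0006,0.0019,0,0,50,-0.0006,0.0019,0,0,50,-0.0006,0.0019,0,0,50,-0.0006,0.0019,0,0,50,-0.0006,0.0019,0,0,50,-0.0006,0.0019,0,0,50]'
python3 -m creep '[-0.0006,0.0019,0,0,50,-0.0006,0.0019,0,0,50,-0.0006,0.0019,0,0,50,-0.0006,0.0019,0,0,50,-0.0006,0.0019,0,0,50]'
python3 -m creep '[-0.0006,0.0019,0,0,50,-0.0006,0.0019,0,0,50,-0.0006,0.0019,0,0,50,-0.0006,0.0019,0,0,50,-0.0006,0.0019,0,0,50]'
```

```text
time: 13.08
ee_pos: [621.7, -139.6, 29.7]
eef_rot: [[-0.302, 0.953, 0.0], [0.953, 0.302, -0.0], [-0.0, 0.0, -1.0]]
ft_force: [0.8, -4.3, 0.5]
grip_width: 42.8
grip_force: 2.3
time: 13.7
ee_pos: [618.5, -129.8, 29.7]
eef_rot: [[-0.302, 0.953, -0.0], [0.953, 0.302, 0.0], [0.0, -0.0, -1.0]]
ft_force: [0.6, -2.1, 1.1]
grip_width: 42.8
grip_force: 1.3
time: 14.32
ee_pos: [615.6, -120.5, 29.7]
eef_rot: [[-0.302, 0.953, -0.0], [0.953, 0.302, 0.0], [0.0, -0.0, -1.0]]
ft_force: [0.3, -2.0, -0.7]
grip_width: 42.6
grip_force: 1.1
```

```bash
python3 -m creep '[-0.0006,0.0019,0,0,50,-0.0006,0.0019,0,0,50,-0.0006,0.0019,0,0,50,-0.0006,0.0019,0,0,50,-0.0006,0.0019,0,0,50,-0.0006,0.0019,0,0,50,-0.0006,0.0019,0,0,50,-0.0006,0.0019,0,0,50,-0.0006,0.0019,0,0,50,-0.0006,0.0019,0,0,50]'
python3 -m creep '[-0.0006,0.0019,0,0,50,-0.0006,0.0019,0,0,50,-0.0006,0.0019,0,0,50,-0.0006,0.0019,0,0,50,-0.0006,0.0019,0,0,50,-0.0006,0.0019,0,0,50,-0.0006,0.0019,0,0,50,-0.0006,0.0019,0,0,50,-0.0006,0.0019,0,0,50,-0.0006,0.0019,0,0,50]'
python3 - <<'E'
from cell import optics
import cv2,numpy as np
p=optics.get_image('top');a=p['color'][:,:,::-1].copy()
b=cv2.convertScaleAbs(cv2.resize(a[155:325,170:445],None,fx=1.45,fy=1.45,interpolation=cv2.INTER_CUBIC),alpha=1.6,beta=10)
w=optics.get_image('wrist');a=w['color'][:,:,::-1].copy()
o=np.zeros((600,800,3),np.uint8);o[:246,:b.shape[1]]=b[:246]
s=optics.get_image('side')['color'][170:330,180:360,::-1];s=cv2.resize(s,(390,347));o[250:597,:390]=s
w=cv2.resize(a,(400,300));o[:300,400:]=w
cv2.imwrite('pics/c5.png',o)
E
```

```text
time: 15.58
ee_pos: [609.6, -101.5, 29.7]
eef_rot: [[-0.302, 0.953, -0.0], [0.953, 0.302, 0.0], [0.0, -0.0, -1.0]]
ft_force: [1.4, -2.3, -1.5]
grip_width: 42.7
grip_force: 1.0
time: 16.82
ee_pos: [603.8, -82.6, 29.8]
eef_rot: [[-0.302, 0.953, 0.0], [0.953, 0.302, -0.0], [-0.0, 0.0, -1.0]]
ft_force: [1.3, -1.9, 0.8]
grip_width: 42.6
grip_force: 1.4
```

View pics/c5.png

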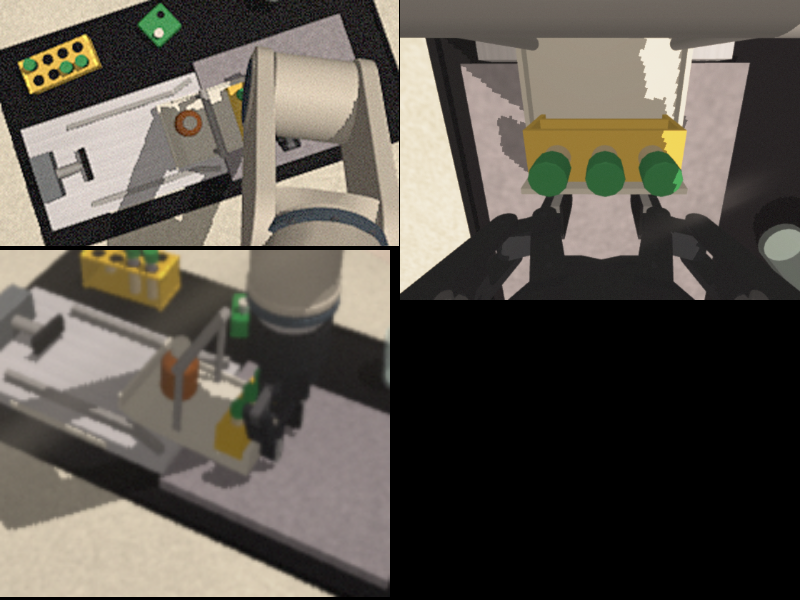

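```bash
python3 -m creep '[-0.0006,0.0019,0,0,50,-0.0006,0.0019,0,0,50,-0.0006,0.0019,0,0,50,-0.0006,0.0019,0,0,50,-0.0006,0.0019,0,0,50,-0.0006,0.0019,0,0,50,-0.0006,0.0019,0,0,50,-0.0006,0.0019,0,0,50,-0.0006,0.0019,0,0,50,-0.0006,0.0019,0,0,50]'
python3 -m creep '[-0.0006,0.0019,0,0,50,-0.0006,0.0019,0,0,50,-0.0006,0.0019,0,0,50,-0.0006,0.0019,0,0,50,-0.0006,0.0019,0,0,50,-0.0006,0.0019,0,0,50,-0.0006,0.0019,0,0,50,-0.0006,0.0019,0,0,50,-0.0006,0.0019,0,0,50,-0.0006,0.0019,0,0,50]'
python3 -m creep '[-0.0006,0.0019,0,0,50,-0.0006,0.0019,0,0,50,-0.0006,0.0019,0,0,50,-0.0006,0.0019,0,0,50,-0.0006,0.0019,0,0,50,-0.0006,0.0019,0,0,50,-0.0006,0.0019,0,0,50,-0.0006,0.0019,0,0,50,-0.0006,0.0019,0,0,50,-0.0006,0.0019,0,0,50]'
python3 -m creep '[-0.0006,0.0019,0,0,50,-0.0006,0.0019,0,0,50,-0.0006,0.0019,0,0,50,-0.0006,0.0019,0,0,50,-0.0006,0.0019,0,0,50,-0.0006,0.0019,0,0,50,-0.0006,0.0019,0,0,50,-0.0006,0.0019,0,0,50,0,0,0,0,50]'
python3 - <<'E'
from cell import optics
import cv2,numpy as np
p=optics.get_image('top');a=p['color'][:,:,::-1].copy()
b=cv2.convertScaleAbs(cv2.resize(a[155:325,170:445],None,fx=1.45,fy=1.45,interpolation=cv2.INTER_CUBIC),alpha=1.6,beta=10)
w=optics.get_image('wrist');a=w['color'][:,:,::-1].copy()
o=np.zeros((600,800,3),np.uint8);o[:246,:b.shape[1]]=b[:246]
s=optics.get_image('side')['color'][170:330,140:320,::-1];s=cv2.resize(s,(390,347));o[250:597,:390]=s
w=cv2.resize(a,(400,300));o[:300,400:]=w
cv2.imwrite('pics/c6.png',o)
E
```

```text
time: 18.23
ee_pos: [597.7, -63.4, 29.8]
eef_rot: [[-0.302, 0.953, -0.0], [0.953, 0.302, 0.0], [0.0, -0.0, -1.0]]
ft_force: [-0.4, -0.6, -0.6]
grip_width: 42.2
grip_force: 0.0
time: 19.48
ee_pos: [591.7, -44.5, 29.8]
eef_rot: [[-0.302, 0.953, 0.0], [0.953, 0.302, -0.0], [-0.0, 0.0, -1.0]]
ft_force: [0.2, -1.5, -1.8]
grip_width: 42.7
grip_force: 0.8
time: 20.72
ee_pos: [585.7, -25.5, 29.8]
eef_rot: [[-0.302, 0.953, 0.0], [0.953, 0.302, -0.0], [-0.0, -0.0, -1.0]]
ft_force: [-0.3, -1.5, -1.4]
grip_width: 42.8
grip_force: 0.8
time: 21.85
ee_pos: [580.8, -10.1, 29.8]
eef_rot: [[-0.302, 0.953, -0.0], [0.953, 0.302, 0.0], [0.0, -0.0, -1.0]]
ft_force: [0.4, -0.3, -0.2]
grip_width: 43.0
grip_force: 0.0
```

View pics/c6.png

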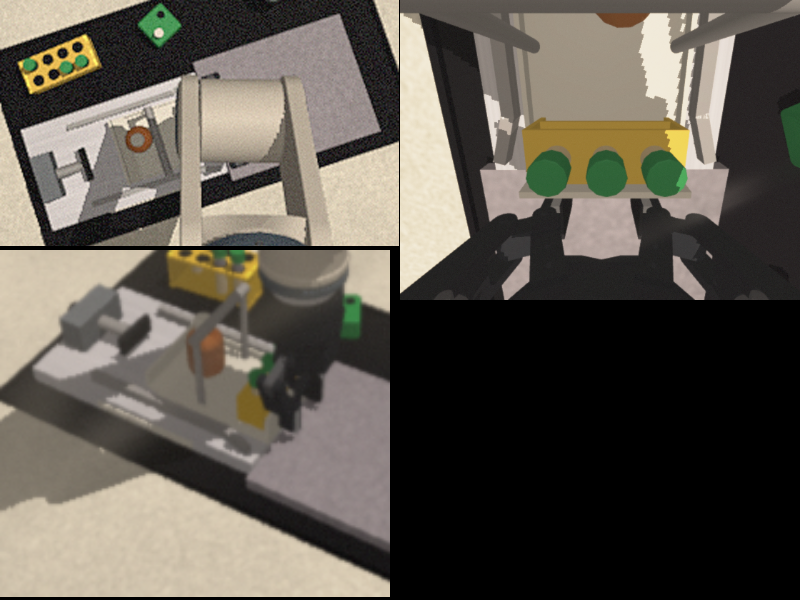

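```bash
R='x'; python3 -m creep '[-0.0003,0.00095,0,0,50,-0.0003,0.00095,0,0,50,-0.0003,0.00095,0,0,50,-0.0003,0.00095,0,0,50,-0.0003,0.00095,0,0,50,-0.0003,0.00095,0,0,50,-0.0003,0.00095,0,0,50,-0.0003,0.00095,0,0,50,-0.0003,0.00095,0,0,50,-0.0003,0.00095,0,0,50]' | sed -n '1,2p;6p'
python3 -m creep '[-0.0003,0.00095,0,0,50,-0.0003,0.00095,0,0,50,-0.0003,0.00095,0,0,50]'| grep -v rot
python3 -m creep '[-0.0003,0.00095,0,0,50,-0.0003,0.00095,0,0,50]'| grep -v rot
```

```text
time: 23.25
ee_pos: [578.0, -0.9, 29.8]
grip_force: 1.2
time: 23.62
ee_pos: [577.1, 2.0, 29.9]
ft_force: [1.1, -2.8, 1.4]
grip_width: 42.4
grip_force: 1.3
time: 23.88
ee_pos: [576.5, 3.8, 29.8]
ft_force: [0.5, -2.2, 2.0]
grip_width: 42.6
grip_force: 1.3
```

```bash
python3 -m creep '[-0.0003,0.00095,0,0,50,-0.0003,0.00095,0,0,50]'| grep -E 'pos|ft|grip_f'
python3 -m creep '[-0.0003,0.00095,0,0,50,-0.0003,0.00095,0,0,50]'| grep -E 'pos|ft|grip_f'
python3 -m creep '[-0.0003,0.00095,0,0,50,-0.0003,0.00095,0,0,50]'| grep -E 'pos|ft|grip_f'
```

```text
ee_pos: [575.9, 5.8, 29.8]
ft_force: [0.9, -2.6, 1.7]
grip_force: 1.4
ee_pos: [575.3, 7.7, 29.8]
ft_force: [0.9, -2.7, 2.4]
grip_force: 1.4
ee_pos: [574.6, 9.6, 29.8]
ft_force: [0.8, -2.1, 1.5]
grip_force: 1.5
```

Run:
```python
from cell import optics
import cv2,numpy as np
p=optics.get_image('top');a=p['color'][:,:,::-1].copy()
o=cv2.convertScaleAbs(cv2.resize(a[220:300,180:300],None,fx=5,fy=5,interpolation=cv2.INTER_CUBIC),alpha=1.6,beta=10)
cv2.imwrite('pics/c7.png',o)
```

```text
(no output)
```

View pics/c7.png

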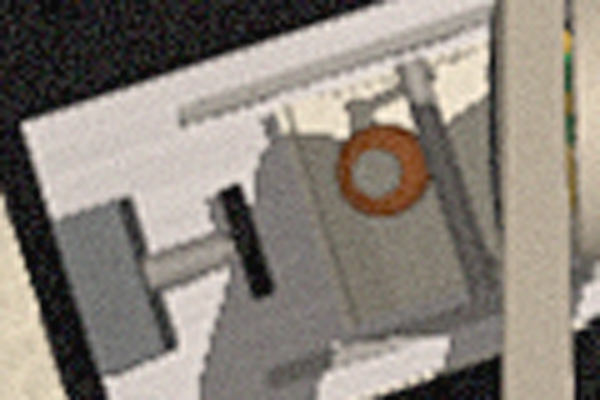

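```bash
python3 -m creep '[-0.0003,0.00095,0,0,50,-0.0003,0.00095,0,0,50,-0.0003,0.00095,0,0,50,-0.0003,0.00095,0,0,50,-0.0003,0.00095,0,0,50,-0.0003,0.00095,0,0,50,-0.0003,0.00095,0,0,50,-0.0003,0.00095,0,0,50,-0.0003,0.00095,0,0,50,-0.0003,0.00095,0,0,50,-0.0003,0.00095,0,0,50,-0.0003,0.00095,0,0,50]'| grep -E 'pos|ft|grip_f'
python3 -m creep '[-0.0003,0.00095,0,0,50,-0.0003,0.00095,0,0,50]'| grep -E 'pos|ft|grip_f'
python3 -m creep '[-0.0003,0.00095,0,0,50,-0.0003,0.00095,0,0,50]'| grep -E 'pos|ft|grip_f'
```

```text
ee_pos: [571.0, 21.0, 29.8]
ft_force: [1.1, -3.1, 2.7]
grip_force: 1.4
ee_pos: [570.4, 22.9, 29.8]
ft_force: [-0.3, -3.7, 2.3]
grip_force: 1.4
ee_pos: [569.8, 24.8, 29.8]
ft_force: [1.1, -1.8, 2.9]
grip_force: 1.5
```

```bash
python3 -m creep '[-0.0003,0.00095,0,0,50,-0.0003,0.00095,0,0,50]'| grep -E 'pos|ft|grip_f'
python3 -m creep '[-0.0003,0.00095,0,0,50,-0.0003,0.00095,0,0,50]'| grep -E 'pos|ft|grip_f'
```

```text
ee_pos: [569.2, 26.7, 29.8]
ft_force: [0.7, -3.0, 3.0]
grip_force: 1.5
ee_pos: [568.6, 28.6, 29.8]
ft_force: [0.9, -3.1, 2.0]
grip_force: 1.5
```

```bash
python3 -m creep '[-0.0003,0.00095,0,0,50,-0.0003,0.00095,0,0,50]'| grep -E 'pos|ft|grip_f'
```

```text
ee_pos: [568.0, 30.5, 29.8]
ft_force: [1.3, -3.0, 2.4]
grip_force: 1.5
```

```bash
python3 -m creep '[-0.0003,0.00095,0,0,50,-0.0003,0.00095,0,0,50]'| grep -E 'pos|ft|grip_f'
```

```text
ee_pos: [567.4, 32.4, 29.8]
ft_force: [0.9, -3.2, 2.1]
grip_force: 1.5
```

```bash
python3 -m creep '[-0.0003,0.00095,0,0,50]'| grep -E 'pos|ft|grip_f';python3 -m creep '[-0.0003,0.00095,0,0,50]'| grep -E 'ft|grip_f'
```

```text
ee_pos: [567.1, 33.3, 29.8]
ft_force: [0.4, -2.5, 2.2]
grip_force: 1.5
ft_force: [0.8, -2.8, 1.4]
grip_force: 1.5
```

```bash
python3 -m creep '[-0.0003,0.00095,0,0,50,-0.0003,0.00095,0,0,50]'| grep -E 'pos|ft|grip_f'
```

```text
ee_pos: [566.3, 36.0, 29.8]
ft_force: [0.6, -5.0, 0.7]
grip_force: 2.7
```

```bash
python3 -m creep '[-0.0003,0.00095,0,0,50,-0.0003,0.00095,0,0,50]'| grep -E 'pos|ft|grip_f'
```

```text
ee_pos: [565.8, 37.7, 29.8]
ft_force: [2.0, -6.6, 1.3]
grip_force: 3.5
```

```bash
python3 -m creep '[0,0,0,0,50,0,0,0,0,50,0.0003,-0.00095,0,0,50,0.0003,-0.00095,0,0,50,0.0003,-0.00095,0,0,50,0.0003,-0.00095,0,0,50,0.0006,-0.0019,0,0,50,0.001,-0.003,0,0,50,0.002,-0.006,0,0,50,0.003,-0.01,0,0,50,0.003,-0.01,0,0,50]'| grep -E 'time|pos|ft|grip_f'
python3 -m creep '[0.004,-0.012,0,0,50,0.004,-0.012,0,0,50,0.004,-0.012,0.01,0,50,0,0,0.03,0,50,0,0,0.04,0,50,0.01,-0.03,0.04,0,50,0.01,-0.03,0.04,0,50,0.01,-0.03,0.02,0,50,0,0,0,0,50,0,0,0,0,50]'| grep -E 'time|pos|ft|grip_f'
python3 - <<'E'
from cell import optics,nets
import numpy as np,cv2
p=optics.get_image('top');w=optics.get_image('side');cv2.imwrite('pics/end.png',p['color'][:,:,::-1])
D=np.array([577,-.3]);t=np.radians(107.62);c,s=np.cos(t),np.sin(t)
for q in(p,w):
  for n in('carrier','bottle','beaker','tube_block','tube_rack'):
    for d in nets.recognise(q,n)[:1]:
        v=np.array(d['position']);e=v[:2]-D;print(n,np.round(v),'deck',np.round([c*e[0]+s*e[1],-s*e[0]+c*e[1]]),round(d['score'],2))
E
```

```text
time: 29.8
ee_pos: [576.7, 2.5, 29.8]
ft_force: [0.2, 0.2, -0.7]
grip_force: 0.0
time: 31.05
ee_pos: [617.8, -122.6, 209.5]
ft_force: [-0.9, -0.4, -0.4]
grip_force: 0.0
carrier [542. 115.  38.] deck [121.  -1.] 0.44
bottle [540. 156.  77.] deck [160. -12.] 0.75
beaker [790. -98.  40.] deck [-158. -173.] 0.87
tube_block [723.  80.  40.] deck [  32. -163.] 0.69
tube_rack [667. 230.  56.] deck [ 192. -156.] 0.6
bottle [535. 144.  65.] deck [150.  -4.] 0.71
beaker [ 772. -101.   49.] deck [-155. -156.] 0.77
tube_block [715.  67.  38.] deck [  23. -152.] 0.79
tube_rack [659. 212.  54.] deck [ 177. -142.] 0.66
```

```bash
python3 -c "
from cell import arm
print(arm.sign_off())"
```

```text
the job is handed in; nothing more can be done
None
```

The sled slid nose first over the step and between the rails until it met the end pad at an estimated 4 N. I then let go and handed the job in after about 31 s. The last camera readings put the sled centred on the deck, the bottle standing on it and the other labware in place, but the final contact with the pad was not measured after release, and the hand-in gave no verdict.

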